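# Kit the parts of a gate pivot into the nest tray

## Task

Make up the kit for one gate pivot in the tray: lay the smaller ball in the dimple, the plain round pin lengthwise in the V groove, stand the thick-walled bush in the round recess and lay the plate flat in the rectangular recess, each fully down in its own nest so that nothing rolls. Leave the larger ball and the stepped pin where they lie; they belong to another job.

Things in the scene. Friction and masses are not known exactly. Their poses are not given: they have to be found in the camera images.
- ball_center (a point): The smaller steel ball, 30 mm in diameter, about 0.11 kg; it rolls freely. The point is its centre; its axes mean nothing.
- pin_center (a point): Plain round steel pin lying on the table, 30 mm in diameter and 90 mm long, the same thickness all along, about 0.45 kg; it rolls. The point is its centre; x runs along the pin; y and z turn as it rolls.
- bush_center (a point): Thick-walled steel bush (short tube) standing on end, 44 mm outside and 31 mm inside diameter, 45 mm tall, about 0.27 kg. The point is its centre, half-way up; z is its axis.
- plate_center (a point): Flat sawn steel plate lying on the table, 60 x 88 x 14 mm, about 0.42 kg. The point is its centre, half-way up; x runs along the 60 mm side, y along the 88 mm side, z up.
- dimple (a point): Beech block 116 (x) x 90 (y) x 22 mm, top 24 mm above the table, z up, its nest lined in black; one of four, 4 mm apart, filling a fixed tray two by two, in any order. In its top: a round dimple 24 mm across, 10 mm deep, the smaller ball's nest; the ball rests on its edge, centre 9 mm above the block's top. The point: the dimple's centre, level with the block's top.
- vee_groove (a point): Beech block 116 (x) x 90 (y) x 22 mm, top 24 mm above the table, z up, its nest lined in black; one of four, 4 mm apart, filling a fixed tray two by two, in any order. In its top: a 90 degree V groove 28 mm wide along the whole 116 mm length, the plain pin's nest; the pin lies in it with its axis 7 mm above the block's top. The point: the middle of the groove, level with the block's top; x runs along the groove.
- ring_recess (a point): Beech block 116 (x) x 90 (y) x 22 mm, top 24 mm above the table, z up, its nest lined in black; one of four, 4 mm apart, filling a fixed tray two by two, in any order. In its top: a round flat recess 60 mm across, 5 mm deep, the bush's nest. The point: the centre of the recess's floor, 5 mm below the block's top. The tray is steel, 244 x 192 mm, its rim 1.5 mm below the tops of the blocks.
- plate_recess (a point): Beech block 116 (x) x 90 (y) x 22 mm, top 24 mm above the table, z up, its nest lined in black; one of four, 4 mm apart, filling a fixed tray two by two, in any order. In its top: a rectangular flat recess 104 mm along x by 76 mm along y, 5 mm deep, the plate's nest; the plate's 88 mm side goes along x. The point: the centre of the recess's floor, 5 mm below the block's top.
- big_ball_center (a point): Look-alike, not of this kit: the larger steel ball, 44 mm in diameter, which rolls freely. The point is its centre.
- stepped_pin_center (a point): Look-alike, not of this kit: a steel pin lying on the table, 90 mm long, 30 mm thick over 50 mm of its length and turned down to 18 mm over the other 40 mm. The point is half-way along its axis; x runs along the pin towards the thin end.
Mind the look-alikes: they are no part of the job. What is shaped like the part that bears plate_center but yellow is not meant.

How it is judged (in metres and radians):
At the end, for the whole second after the job is handed in: Ball in the dimple (5 mm, seated); plain pin in the V (5 mm across, 15 mm along, 0.15 rad, seated); bush upright on the recess floor (11 mm); plate flat on the recess floor (12 mm each way); larger ball and stepped pin within 30 mm of their starts; all at rest (under 20 mm/s) (horizontal distance between ball_center and dimple below 0.005 m and z of ball_center in the frame of dimple between 0.004 and 0.013 m and y of pin_center in the frame of vee_groove between -0.005 and 0.005 m and x of pin_center in the frame of vee_groove between -0.015 and 0.015 m and z of pin_center in the frame of vee_groove between 0.003 and 0.011 m and angle between the x axis of pin_center and the x axis of vee_groove, either way round below 0.15 rad and horizontal distance between bush_center and ring_recess below 0.011 m and angle between bush_center's own z axis and vertical below 0.08 rad and z of bush_center in the frame of ring_recess between 0.018 and 0.0255 m and x of plate_center in the frame of plate_recess between -0.012 and 0.012 m and y of plate_center in the frame of plate_recess between -0.012 and 0.012 m and z of plate_center in the frame of plate_recess between 0.004 and 0.0095 m and angle between plate_center's own z axis and vertical below 0.06 rad and distance of each of big_ball_center, stepped_pin_center from where it was at the start of the episode below 0.03 m and linear speed of each of ball, pin, bush, plate, big_ball, stepped_pin below 0.02 m/s); the robot touches nothing.
It fails at once if the larger ball is taken or knocked away (distance of big_ball_center from where it was at the start of the episode above 0.03 m).
It fails at once if the stepped pin is taken or knocked away (distance of stepped_pin_center from where it was at the start of the episode above 0.03 m).
It also fails if it takes over 109 s, if anything falls off the work surface, if the arm or the gripper's body presses on something with over 40 N, if the wrist force passes 120 N, or if a joint passes its speed limit or range.

## Robot

A 6-joint arm with a two-finger parallel gripper is mounted at the origin on a cart in front of the work surface, level with it; the furniture and walls round the work are solid. World frame = base frame: x ahead of the robot, y to its left, z up, the work surface at z = 0. Lengths are in mm, angles in rad, forces in N, time in s.
With the tool pointing down it reaches from about 300 to 875 mm from the base axis. Payload 6.4 kg.
Tool frame: the origin (TCP) lies midway between the tips of the shut fingers; the grasp point (between the pads) lies robot.pinch_z behind it (robot.pinch_z is the distance from the TCP to the grasp point, in mm); z points along the fingers, y is the line along which they close (so a half turn about z gives the same grasp; the last joint's range is limited). The gripper opens to 85 mm and grips with 20 to 120 N. Pads are 22 mm wide; open, the fingers measure 114 mm over their backs; the gripper's body (76 mm by 85 mm) begins 54 mm behind the grasp point. The pads swing forward as they close: fully open they stand 13 mm farther back than shut.
Start: joints at [0.956, 0.181, 1.607, -0, 1.354, -0.206], TCP at [228.558, 527.638, 200.788] pointing down, gripper open.
Joint ranges: [-2.99, 2.99], [-0.89, 2.07], [0.3, 2.58], [-1.14, 4.28], [0, 2.63], [-3.12, 3.12]. Speed limits (rad/s): [2.57, 2.57, 3.01, 3.14, 3.14, 3.14].

## Interface

Orientations are given as a rotation vector (axis times angle).
In Python, from workcell import robot, optics gives the robot as it stands.
- The arm moves only by the tool send_rows, never from a script. Its argument "plan" is a list of rows, each a list of 7 numbers: the turn, a rotation vector about the tool's x, y, z in degrees, then the shift along the tool's x, y, z in mm, then the opening, from 0 (shut) to 1 (fully open). In form: [[rx, ry, rz, dx, dy, dz, claw], ...]. A call has exactly 10 rows; each row shifts and turns the commanded pose from where the row before left it, along the tool's axes as they then stand; what a row does not reach is not made up. A row lasts 1/12 s, in which the tool goes at most 41.7 mm and 7.16 degrees, less where a joint would pass 70% of its speed; a pose out of reach is approached as far as the arm can. A call is refused whole if a number of a shift passes 41.7 or a number of a turn 7.16, either way. A call with a gripper value outside its range is refused whole. The fingers move at their own pace and stop on an object; "grip_force" is the grip in N (left out, the last holds). Time passes only in rows, so rows that do not move let the fingers close, or fill a call up. It gives the time, the measured TCP pose, the force, the opening and the grip force at its end, in the units of the state.
- robot.sense(): the state, without advancing time (a new reading comes with each control period).
- optics.camera(name): name is "scene" or "top" or "wrist"; returns the picture (384x512x3 uint8, red, green, blue); there is no depth.
- optics.camera_model(name): a dict with "vfov" (degrees; the focal length in pixels is half the picture's height over the tangent of half this angle, whatever the lens; pixels are square), "cx", "cy" (the principal point, pixels), "T" (4x4, takes a point from camera to world coordinates); the wrist camera has in their place "T_tool_cam" (4x4, takes a point from camera to tool coordinates, whose origin is the TCP and whose axes are the flange's). Camera axes: x right, y up, looking along -z (the intrinsics and any distortion apply to the point x, -y, -z); pixel columns grow to the right and rows downward; lengths in mm; the calibration is good to about 2 mm. A picture is of the moment at which its call begins: read the wrist's pose just before it. camera_model takes no time and is no camera call.
- robot.sign_off(): hands the job in; it is judged then, once.
The state is a dict: "t": time; "joints": joint angles; "joint_velocities": joint speeds; "joint_efforts": joint torques, N m; "eef_pos": TCP position; "tcp_rot": TCP orientation; "contact_force": force on the tool from outside, world axes, zero at the start; "wrist_torque": the same for the moment, N m; "gripper_width": finger opening in mm; "grasp_force": force on a finger pad.
Only numpy, scipy, OpenCV 4.12 (cv2) and the standard library are available. Lean on these libraries where they do the work, as an engineer would, in place of code of your own. Each camera call takes 0.05 s, during which the arm holds its last target. There are 200 camera calls.

## Working session

There is one attempt and no reset: what is moved stays moved. The work goes in short steps, Python scripts to look and compute and a tool call to move; the robot and the scene stay as the last step left them, time stands still between calls to the robot, and variables do not carry over. Pictures are saved under pics/ and viewed, at most 14 in all, crops included, and the job is handed in when it is done.

Besides the shell and the picture viewer there is one more tool, called after "Call:" as a command line: name --pt "numbers of a row" for each row, then --argument value for the rest. send_rows: Moves the arm, as the interface text tells. Its arguments: {"type":"object","properties":{"plan":{"type":"array"},"grip_force":{"type":"number"}},"required":["plan"]}

```bash
ls; mkdir -p pics
python3 - <<'E'
from workcell import robot, optics
import cv2
print(robot.sense(), robot.pinch_z)
for n in("scene","top","wrist"):
    print(n,optics.camera_model(n))
    cv2.imwrite(f"pics/{n}0.png",optics.camera(n)[:,:,::-1])
E
```

```text
pics
{'t': 0.0, 'joints': array([ 9.55680559e-01,  1.81551153e-01,  1.60800781e+00, -1.63754514e-05,
        1.35377284e+00, -2.06285861e-01]), 'joint_velocities': array([ 0.00119701, -0.0003003 ,  0.00061396, -0.00157613,  0.00116293,
        0.00156872]), 'joint_efforts': array([ 8.97728432e-05, -4.44857025e+01, -3.51342952e+01, -9.98174369e-05,
        8.99069302e-03,  2.16987831e-05]), 'eef_pos': array([228.21238158, 527.12132597, 199.87859552]), 'tcp_rot': array([-6.37581869e-01, -3.07551901e+00,  2.51416123e-03]), 'contact_force': array([-0.49709637, -0.74592265, -1.07467953]), 'wrist_torque': array([ 0.01205983,  0.03531551, -0.05796509]), 'grasp_force': 0.0, 'gripper_width': 85.41128283225184} 18.700000000000003
scene {'vfov': 49.097605299254575, 'cx': 259.0149927940068, 'cy': 192.30839373167763, 'T': array([[ 8.77705602e-01,  3.28641095e-01, -3.48751927e-01,
         1.39333938e+01],
       [-4.78802947e-01,  6.31071154e-01, -6.10325271e-01,
        -8.93762739e+02],
       [ 1.95093154e-02,  7.02669360e-01,  7.11249012e-01,
         1.01776415e+03],
       [ 0.00000000e+00,
[... 234 characters left out ...]
],
       [-9.99813266e-01,  1.84306505e-02, -5.80892963e-03,
        -9.15655101e+01],
       [-3.63276240e-03,  1.15980988e-01,  9.93244790e-01,
         1.49254317e+03],
       [ 0.00000000e+00,  0.00000000e+00,  0.00000000e+00,
         1.00000000e+00]])}
wrist {'vfov': 66.65710654295306, 'cx': 257.61819358180225, 'cy': 189.8962296016038, 'T_tool_cam': array([[-1.14705575e-04,  9.44253419e-01,  3.29219482e-01,
         8.50123455e+01],
       [ 9.99999206e-01, -3.04769617e-04,  1.22254380e-03,
         7.82464457e-01],
       [ 1.25472726e-03,  3.29219361e-01, -9.44252635e-01,
        -1.73303042e+02],
       [ 0.00000000e+00,  0.00000000e+00,  0.00000000e+00,
         1.00000000e+00]])}
```

View pics/top0.png

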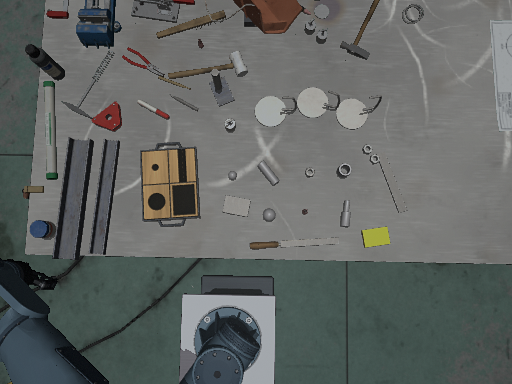

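View pics/scene0.png

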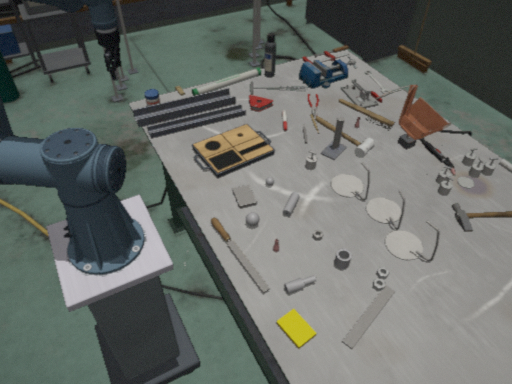

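The top view shows the tray at (170,185) with dimple upper left, V upper right, ring lower left and plate recess lower right. It also shows the ball (232,175), pin (268,173), bush (344,170), plate (236,205), big ball (269,214) and stepped pin (345,213).

```bash
cat > h.py <<'E'
from workcell import robot, optics
import cv2, numpy as np
from scipy.spatial.transform import Rotation as R
def cam(name):
    m=optics.camera_model(name); f=192/np.tan(np.radians(m['vfov']/2))
    if name=='wrist':
        s=robot.sense(); T=np.eye(4); T[:3,:3]=R.from_rotvec(s['tcp_rot']).as_matrix(); T[:3,3]=s['eef_pos']
        T=T@m['T_tool_cam']
    else: T=m['T']
    return f,m['cx'],m['cy'],T
def ray(c,u,v,z):
    f,cx,cy,T=c; d=T[:3,:3]@np.array([(u-cx)/f,-(v-cy)/f,-1]); o=T[:3,3]
    return (o+d*(z-o[2])/d[2])[:2]
def proj(c,p):
    f,cx,cy,T=c; q=T[:3,:3].T@(np.array(p)-T[:3,3]); return np.array([cx-f*q[0]/q[2],cy+f*q[1]/q[2]])
def rect(mask,near):
    cs,_=cv2.findContours(mask.astype('uint8'),cv2.RETR_EXTERNAL,cv2.CHAIN_APPROX_NONE)
    cs=[c for c in cs if cv2.contourArea(c)>15]
    return min(cs,key=lambda c:np.linalg.norm(cv2.minAreaRect(c)[0]-np.array(near)))
E
python3 - <<'E'
from h import *
im=cv2.imread('pics/top0.png'); c=cam('top')
cv2.imwrite('pics/crop.png',cv2.resize(im[135:240,130:370],None,fx=3.33,fy=3.33,interpolation=cv2.INTER_CUBIC))
for n,u,v,z in [('dim',155,167,24),('vee',183,165,24),('ring',157,201,19),('plr',184,199,19),('ball',232,175,15),('pin',268,173,15),('bush',344,170,45),('plate',236,205,14),('big',269,214,22),('step',345,213,15)]:
    print(n,ray(c,u,v,z).round())
w=cam('wrist'); print(w[3].round(2))
E
```

```text
dim [581. 265.]
vee [590. 168.]
ring [463. 254.]
plr [472. 161.]
ball [560.  -3.]
pin [ 569. -128.]
bush [ 579. -387.]
plate [455. -19.]
big [ 425. -134.]
step [ 434. -396.]
[[ 4.0000e-01 -8.7000e-01 -3.0000e-01  1.5072e+02]
 [ 9.2000e-01  3.7000e-01  1.3000e-01  5.6196e+02]
 [-0.0000e+00 -3.3000e-01  9.4000e-01  3.7342e+02]
 [ 0.0000e+00  0.0000e+00  0.0000e+00  1.0000e+00]]
```

View pics/crop.png

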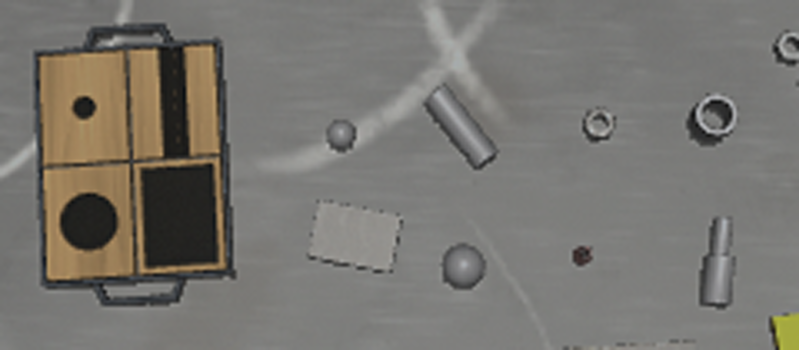

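View pics/wrist0.png

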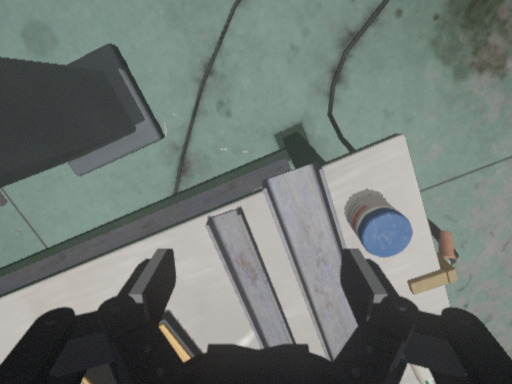

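Call:
send_rows --pt "0 0 0 -26.8 -18.7 -3.3 1" --pt "0 0 0 -26.8 -18.7 -3.3 1" --pt "0 0 0 -26.8 -18.7 -3.3 1" --pt "0 0 0 -26.8 -18.7 -3.3 1" --pt "0 0 0 -26.8 -18.7 -3.3 1" --pt "0 0 0 -26.8 -18.7 -3.3 1" --pt "0 0 0 -26.8 -18.7 -3.3 1" --pt "0 0 0 -26.8 -18.7 -3.3 1" --pt "0 0 0 -26.8 -18.7 -3.3 1" --pt "0 0 0 -26.8 -18.7 -3.3 1"

```text
t: 0.98
eef_pos: [400.5, 248.0, 233.8]
tcp_rot: [-0.637, -3.076, 0.0]
contact_force: [0.8, 0.3, 0.6]
gripper_width: 85.4
grasp_force: 0.0
```

Call:
send_rows --pt "0 0 0 -26.8 -18.7 -3.3 1" --pt "0 0 0 -26.8 -18.7 -3.3 1" --pt "0 0 0 -26.8 -18.7 -3.3 1" --pt "0 0 0 -26.8 -18.7 -3.3 1" --pt "0 0 0 -26.8 -18.7 -3.3 1" --pt "0 0 -5.85 0 0 0 1" --pt "0 0 -5.85 0 0 0 1" --pt "0 0 -5.85 0 0 0 1" --pt "0 0 -5.85 0 0 0 1" --pt "0 0 0 0 0 0 1"

```text
t: 1.82
eef_pos: [485.7, 110.3, 250.0]
tcp_rot: [0.004, -3.141, -0.0]
contact_force: [0.1, -0.1, -0.6]
gripper_width: 85.4
grasp_force: 0.0
```

Run:
```python
from h import *
c=cam('wrist'); im=optics.camera('wrist')[:,:,::-1]; cv2.imwrite('pics/w1.png',im); np.save('c1.npy',np.array([*c[:3],*c[3].ravel()]))
s=robot.sense(); print(s['t'],s['eef_pos'],R.from_rotvec(s['tcp_rot']).as_matrix().round(3))
```

```text
1.8667 [485.76088428 110.38268158 250.04671209] [[-1.     0.002 -0.   ]
 [ 0.002  1.    -0.   ]
 [ 0.    -0.    -1.   ]]
```

View pics/w1.png

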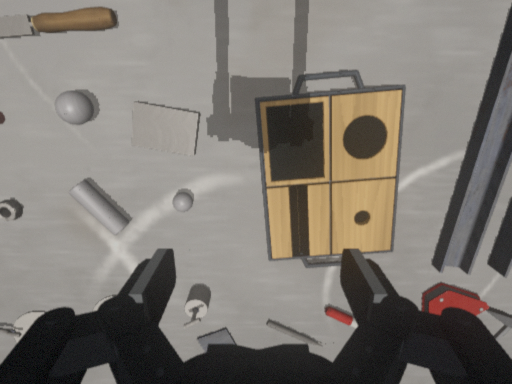

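The wrist view shows everything clearly: plate (165,128), ball (183,202), pin (98,207), big ball (74,107), and all the nests. I'll measure these in both views.

```bash
cat > meas.py <<'E'
from h import *
def nests(im,c,roi,tag):
    hsv=cv2.cvtColor(im,cv2.COLOR_BGR2HSV); H,S,V=cv2.split(hsv)
    wood=((H>8)&(H<28)&(S>60)&(V>90)).astype('uint8'); x0,y0,x1,y1=roi
    m=np.zeros_like(wood); m[y0:y1,x0:x1]=wood[y0:y1,x0:x1]
    pts=np.column_stack(np.nonzero(m)[::-1]).astype(np.float32)
    P=np.array([ray(c,u,v,24) for u,v in pts]).astype(np.float32)
    r=cv2.minAreaRect(P); print(tag,'wood rect',r)
    hull=cv2.convexHull(pts.astype(np.int32)); fill=np.zeros_like(m); cv2.fillPoly(fill,[hull],1)
    blk=((V<45)&(fill>0)).astype('uint8'); blk=cv2.morphologyEx(blk,cv2.MORPH_OPEN,np.ones((3,3)))
    cs,_=cv2.findContours(blk,cv2.RETR_EXTERNAL,cv2.CHAIN_APPROX_NONE)
    for k in cs:
        if cv2.contourArea(k)<12: continue
        Q=np.array([ray(c,u,v,24) for u,v in k[:,0]]).astype(np.float32); r=cv2.minAreaRect(Q)
        print('  nest',np.round(r[0],1),np.round(r[1],1),round(r[2],1))
def load(p,n,z): return cv2.imread(p)
E
python3 - <<'E'
from meas import *
im=cv2.imread('pics/w1.png'); a=np.load('c1.npy'); c=(*a[:3],a[3:].reshape(4,4))
nests(im,c,(255,80,410,265),'wrist')
t=cv2.imread('pics/top0.png'); ct=cam('top'); nests(t,ct,(138,145,202,225),'top')
# parts: bright/dark vs background via local edges
def part(im,c,roi,z,name,lo):
    x0,y0,x1,y1=roi; g=cv2.GaussianBlur(im[y0:y1,x0:x1],(3,3),0).astype(int)
    sub=cv2.Canny(im[y0:y1,x0:x1],50,130); k=np.column_stack(np.nonzero(sub)[::-1])+[x0,y0]
    k=k.astype(np.float32)
    Q=np.array([ray(c,u,v,z) for u,v in k]).astype(np.float32); r=cv2.minAreaRect(Q); print(name,len(k),np.round(r[0],1),np.round(r[1],1),round(r[2],1))
part(im,c,(168,187,198,217),15,'ball w',0); part(im,c,(64,172,136,240),15,'pin w',0); part(im,c,(124,96,207,162),14,'plate w',0); part(im,c,(50,85,100,130),22,'big w',0)
part(t,ct,(225,168,240,182),15,'ball t',0); part(t,ct,(254,157,283,189),15,'pin t',0); part(t,ct,(219,192,254,220),14,'plate t',0)
part(t,ct,(335,160,355,179),45,'bush t',0)
E
```

```text
wrist wood rect ((527.4385375976562, 214.9070281982422), (238.79600524902344, 185.86953735351562), 4.812844753265381)
  nest [449.3 149.2] [50.3 50.2] 0.2
top wood rect ((525.9855346679688, 213.82171630859375), (236.97959899902344, 183.9414520263672), 4.979727268218994)
  nest [462.6 254.5] [55.7 51.7] 2.5
  nest [470.  161.6] [100.5  72.5] 2.4
  nest [581.3 265.1] [14.4 13.9] 2.6
  nest [590.3 172. ] [114.8  24.2] 4.8
ball w 126 [559.6  -2. ] [31.6 39.6] 86.0
pin w 475 [ 570.6 -125.4] [97.3 48.6] 38.8
plate w 229 [434.4  -0.8] [105.5  51.3] 47.6
big w 205 [ 425.5 -129.1] [45.3 60.8] 5.4
ball t 51 [559.6  -6.3] [35.4 41.9] 1.3
pin t 181 [ 579.8 -138.1] [102.6  68.7] 39.1
plate t 117 [450.9 -20.9] [94.6 67.9] 81.6
bush t 80 [ 577.2 -385.4] [52.  51.8] 1.0
```

Run:
```python
from h import *
a=np.load('c1.npy'); c=(*a[:3],a[3:].reshape(4,4)); ct=cam('top'); im=cv2.imread('pics/w1.png')
P=[ray(c,u,v,14) for u,v in [(136,102),(200,111),(195,155),(132,147)]]; print(np.round(P),np.mean(P,0))
P=[ray(ct,130+u/3.33,135+v/3.33,14) for u,v in [(318,200),(403,213),(393,272),(308,258)]]; print(np.round(P),np.mean(P,0))
print('pin',ray(c,100,207,15),ray(ct,268.4,173.4,15),'ball',ray(c,183,201.5,15),ray(ct,130+341/3.33,135+135/3.33,15))
print('big',ray(c,74,107,22),ray(ct,130+463/3.33,135+266/3.33,22),'step',ray(ct,130+718/3.33,135+262/3.33,15))
# scale crop for one precise view
cv2.imwrite('pics/w1c.png',cv2.resize(im[85:245,50:220],None,fx=3.7,fy=3.7,interpolation=cv2.INTER_CUBIC))
```

```text
[[419. -53.]
 [430.  32.]
 [491.  21.]
 [480. -67.]] [454.91713081 -16.74208964]
[[489.  18.]
 [477. -71.]
 [415. -62.]
 [428.  27.]] [452.16272762 -21.87420527]
pin [ 571.12942989 -127.71968407] [ 567.51734722 -129.63194778] ball [561.78399618  -1.3998191 ] [557.64991063  -4.23168782]
big [ 424.99330704 -133.124387  ] [ 422.09051601 -133.84406717] step [ 431.69808722 -397.97257107]
```

View pics/w1c.png

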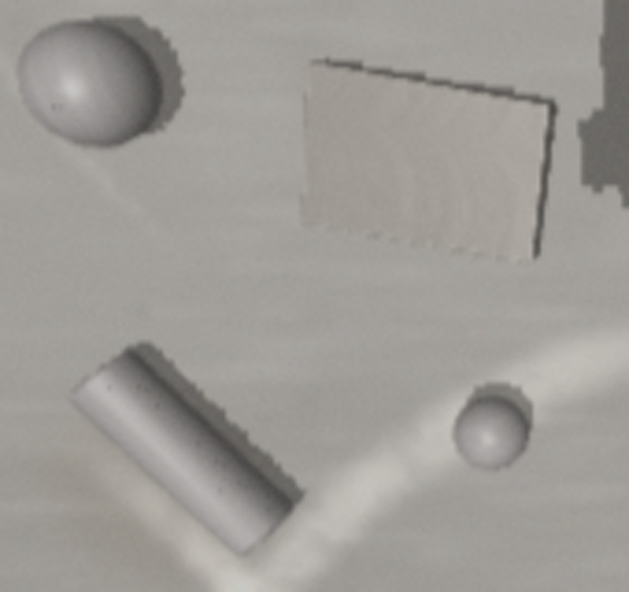

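Call:
send_rows --pt "0 0 0 -9.3 -14.1 23.75 1" --pt "0 0 0 -9.3 -14.1 23.75 1" --pt "0 0 0 -9.3 -14.1 23.75 1" --pt "0 0 0 -9.3 -14.1 23.75 1" --pt "0 0 0 -9.3 -14.1 23.75 1" --pt "0 0 0 -9.3 -14.1 23.75 1" --pt "0 0 0 -9.3 -14.1 23.75 0.8" --pt "0 0 0 -9.2 -14.1 23.75 0.7" --pt "0 0 0 0 0 0 0.7" --pt "0 0 0 0 0 0 0.7" --grip_force 40

```text
t: 2.7
eef_pos: [558.9, -2.5, 58.7]
tcp_rot: [-0.006, -3.138, -0.002]
contact_force: [-0.6, 0.3, 0.2]
gripper_width: 59.6
grasp_force: 0.0
```

Run:
```python
from h import *
a=np.load('c1.npy'); c=(*a[:3],a[3:].reshape(4,4))
f=lambda u,v:ray(c,50+u/3.7,85+v/3.7,15)
P=[f(72,393),f(130,350),f(295,510),f(246,555)]; print(np.round(P,1),np.mean(P,0),f(492,433))
im=optics.camera('wrist')[:,:,::-1]; cv2.imwrite('pics/w2.png',im); print(robot.sense()['eef_pos'],robot.sense()['gripper_width'])
w=cam('wrist'); print(proj(w,[560,-2.5,15]))
```

```text
[[ 545.9 -168.7]
 [ 527.8 -141.9]
 [ 597.4  -86.4]
 [ 618.4 -110.2]] [ 572.39935673 -126.80060131] [562.63448835  -1.5094642 ]
[559.81462488  -2.09620069  60.16141092] 59.900395056341175
[256.50236568 200.36939416]
```

View pics/w2.png

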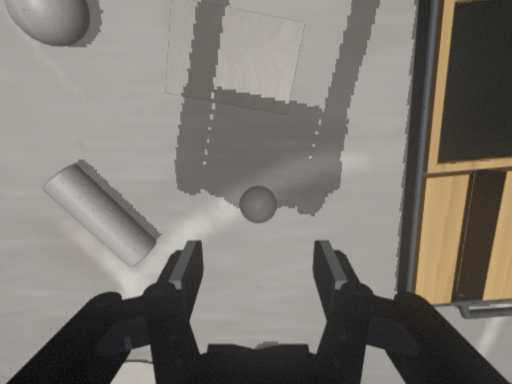

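The ball is at (258,204) between the fingers, about 3 mm further out than predicted. I'll correct for that and grasp.

Call:
send_rows --pt "0 0 0 -2.5 0.7 13 0.7" --pt "0 0 0 0 0 13 0.7" --pt "0 0 0 0 0 13 0.7" --pt "0 0 0 0 0 13 0.7" --pt "0 0 0 0 0 0 0.2" --pt "0 0 0 0 0 0 0.2" --pt "0 0 0 0 0 0 0.1" --pt "0 0 0 0 0 0 0.1" --pt "0 0 0 0 0 0 0.1" --pt "0 0 0 0 0 0 0.1"

```text
t: 3.58
eef_pos: [563.2, -1.8, 8.9]
tcp_rot: [0.001, 3.14, -0.0]
contact_force: [-1.3, -0.2, 0.9]
gripper_width: 8.2
grasp_force: 0.0
```

The fingers closed to 8 mm, so I missed the ball. I'll raise them and look.

Call:
send_rows --pt "0 0 0 0 0 -20 0.1" --pt "0 0 0 0 0 -20 0.1" --pt "0 0 0 0 0 -20 0.7" --pt "0 0 0 0 0 0 0.7" --pt "0 0 0 0 0 0 0.7" --pt "0 0 0 0 0 0 0.7" --pt "0 0 0 0 0 0 0.7" --pt "0 0 0 0 0 0 0.7" --pt "0 0 0 0 0 0 0.7" --pt "0 0 0 0 0 0 0.7"

```text
t: 4.42
eef_pos: [562.2, -1.6, 67.6]
tcp_rot: [-0.001, -3.14, -0.0]
contact_force: [-0.3, -0.0, 0.1]
gripper_width: 59.7
grasp_force: 0.0
```

Run:
```python
from h import *
im=optics.camera('wrist')[:,:,::-1]; cv2.imwrite('pics/w3.png',im); s=robot.sense();print(s['eef_pos'],s['gripper_width'])
w=cam('wrist'); print(proj(w,[562.5,-1.5,15]))
```

```text
[562.35731355  -1.62988688  67.73539742] 59.87344524813248
[257.21169358 196.99202734]
```

View pics/w3.png

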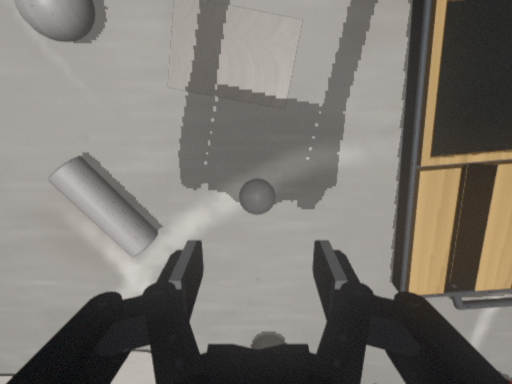

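The ball still lies at (257,197), untouched. In the image the tips look 30–40 mm short of the nominal TCP, so the closing fingers passed over the ball. I'll probe downward in small steps and watch the force.

Call:
send_rows --pt "0 0 0 0 0 15 0.7" --pt "0 0 0 0 0 15 0.7" --pt "0 0 0 0 0 15 0.7" --pt "0 0 0 0 0 13 0.7" --pt "0 0 0 0 0 2 0.7" --pt "0 0 0 0 0 2 0.7" --pt "0 0 0 0 0 2 0.7" --pt "0 0 0 0 0 1 0.7" --pt "0 0 0 0 0 0 0.7" --pt "0 0 0 0 0 0 0.7"

```text
t: 5.3
eef_pos: [563.2, -1.8, 3.9]
tcp_rot: [0.001, 3.141, -0.0]
contact_force: [0.2, 0.4, -0.1]
gripper_width: 60.0
grasp_force: 0.0
```

Run:
```python
from h import *
im=optics.camera('wrist')[:,:,::-1]; s=robot.sense();print(s['eef_pos'],s['gripper_width'],s['contact_force'])
im2=optics.camera('scene')[:,:,::-1]
p=proj(cam('scene'),[562,-2,20]); print(p); x,y=p.astype(int); 
a=cv2.resize(im,(400,300)); b=cv2.resize(im2[y-50:y+40,x-60:x+60],(400,300),interpolation=cv2.INTER_CUBIC)
cv2.imwrite('pics/w4.png',np.hstack([a,b]))
```

```text
[563.19300139  -1.76293377   3.910633  ] 60.27938426724988 [0.47158622 0.90763109 0.21522854]
[269.0789026  180.15360238]
```

View pics/w4.png

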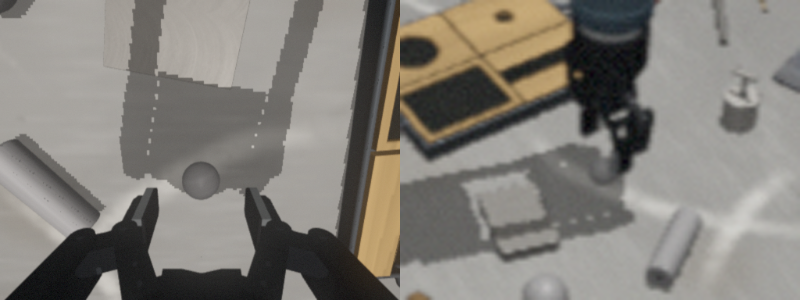

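Both views agree that the tips are about 35 mm higher than the nominal TCP. I'll go on down gently.

Call:
send_rows --pt "0 0 0 0 0 3 0.7" --pt "0 0 0 0 0 3 0.7" --pt "0 0 0 0 0 3 0.7" --pt "0 0 0 0 0 3 0.7" --pt "0 0 0 0 0 3 0.7" --pt "0 0 0 0 0 3 0.7" --pt "0 0 0 0 0 0 0.7" --pt "0 0 0 0 0 0 0.7" --pt "0 0 0 0 0 0 0.7" --pt "0 0 0 0 0 0 0.7"

```text
t: 6.23
eef_pos: [562.9, -1.7, -14.5]
tcp_rot: [0.001, 3.141, -0.0]
contact_force: [0.5, -0.1, -0.2]
gripper_width: 59.6
grasp_force: 0.0
```

Run:
```python
from h import *
im=optics.camera('wrist')[:,:,::-1]; s=robot.sense();print(s['eef_pos'],s['gripper_width'],s['contact_force'])
im2=optics.camera('scene')[:,:,::-1]
x,y=269,180
a=cv2.resize(im,(400,300)); b=cv2.resize(im2[y-50:y+40,x-60:x+60],(400,300),interpolation=cv2.INTER_CUBIC)
cv2.imwrite('pics/w5.png',np.hstack([a,b]))
```

```text
[562.9108196   -1.70768156 -14.49592829] 60.10546035525333 [-0.14411264  0.29627395 -0.03835102]
```

View pics/w5.png

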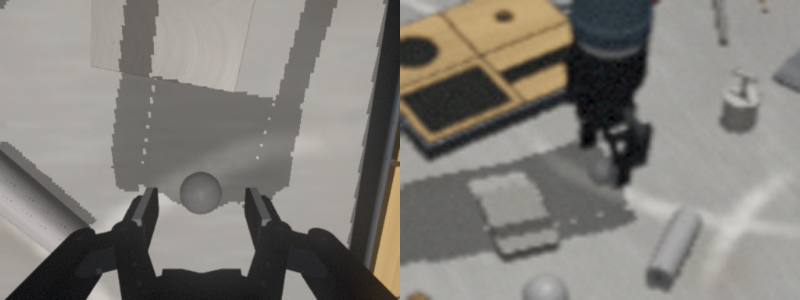

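Call:
send_rows --pt "0 0 0 0 0 2.5 0.7" --pt "0 0 0 0 0 2.5 0.7" --pt "0 0 0 0 0 0 0.2" --pt "0 0 0 0 0 0 0.2" --pt "0 0 0 0 0 0 0.2" --pt "0 0 0 0 0 0 0.2" --pt "0 0 0 0 0 0 0.2" --pt "0 0 0 0 0 0 0.2" --pt "0 0 0 0 0 0 0.2" --pt "0 0 0 0 0 0 0.2"

```text
t: 7.17
eef_pos: [562.8, -1.7, -19.6]
tcp_rot: [0.001, 3.141, -0.0]
contact_force: [-0.3, -0.7, 0.3]
gripper_width: 27.4
grasp_force: 39.3
```

Call:
send_rows --pt "0 0 0 0 0 -10 0.2" --pt "0 0 0 0 0 -10 0.2" --pt "0 0 0 0 0 -10 0.2" --pt "0 0 0 0 0 -15 0.2" --pt "0 0 0 0 0 -20 0.2" --pt "0 0 0 0 0 -20 0.2" --pt "0 0 0 0 0 0 0.2" --pt "0 0 0 0 0 0 0.2" --pt "0 0 0 0 0 0 0.2" --pt "0 0 0 0 0 0 0.2"

```text
t: 8.0
eef_pos: [561.7, -1.5, 64.3]
tcp_rot: [-0.001, -3.14, -0.001]
contact_force: [0.1, 0.9, -1.4]
gripper_width: 27.5
grasp_force: 39.5
```

Run:
```python
from h import *
im=optics.camera('wrist')[:,:,::-1]; s=robot.sense();print(s['eef_pos'],s['gripper_width'],s['contact_force'],s['grasp_force'])
cv2.imwrite('pics/w6.png',im)
```

```text
[561.60797334  -1.453875    64.07567273] 27.473753644106292 [ 0.06491831 -0.15388244 -0.90937968] 39.49827969074249
```

View pics/w6.png

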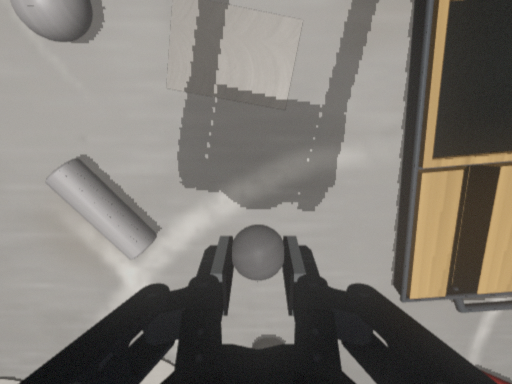

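The ball is held at (258,252), its centre about 35 mm above the TCP. I'll carry it to the dimple at about (582,266).

Call:
send_rows --pt "0 0 0 -1 15 0 0.2" --pt "0 0 0 -2.5 30 0 0.2" --pt "0 0 0 -2.5 35 0 0.2" --pt "0 0 0 -2.5 35 0 0.2" --pt "0 0 0 -2.5 35 0 0.2" --pt "0 0 0 -2.5 35 0 0.2" --pt "0 0 0 -2.5 35 0 0.2" --pt "0 0 0 -2.2 30 0 0.2" --pt "0 0 0 -2 15 0 0.2" --pt "0 0 0 0 0 0 0.2"

```text
t: 8.88
eef_pos: [582.2, 266.4, 64.1]
tcp_rot: [0.005, -3.14, -0.001]
contact_force: [0.7, 0.1, -0.6]
gripper_width: 27.6
grasp_force: 39.6
```

Run:
```python
from meas import *
s=robot.sense();c=cam('wrist'); im=optics.camera('wrist')[:,:,::-1].copy(); print(s['eef_pos'],s['tcp_rot'],s['grasp_force'])
cv2.imwrite('pics/w7.png',im)
for n,p in [('dim',(582.3,266,24)),('vee0',(590,172.5,24)),('ring',(463,256,24)),('plr',(471,162.5,24))]: print(n,proj(c,p).round(1))
hsv=cv2.cvtColor(im,cv2.COLOR_BGR2HSV); m=((hsv[...,2]<45)).astype('uint8')
cs,_=cv2.findContours(m,cv2.RETR_EXTERNAL,cv2.CHAIN_APPROX_NONE)
for k in cs:
    if cv2.contourArea(k)>300:
        r=cv2.minAreaRect(np.array([ray(c,u,v,24) for u,v in k[:,0]]).astype(np.float32)); print(cv2.boundingRect(k),np.round(r[0],1),np.round(r[1],1),round(r[2],1))
```

```text
[582.1533694 266.4206605  64.1436784] [ 5.10214328e-03 -3.14039280e+00 -6.75059633e-04] 39.595518708229065
dim [256.5 202.6]
vee0 [138.8 211.3]
ring [241.5  32.3]
plr [100.2  45.4]
(342, 311, 139, 73) [747.2 411.6] [154.6  72.2] 51.2
(21, 297, 333, 87) [724.9 196.2] [104.8 333.7] 0.3
```

View pics/w7.png

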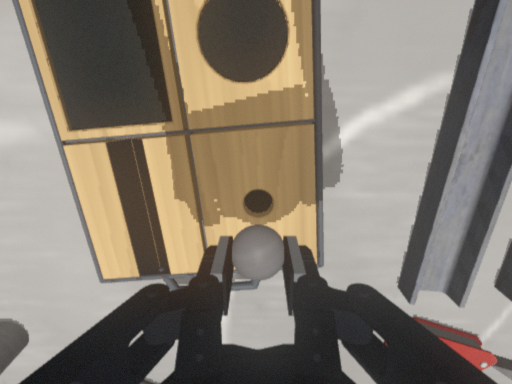

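The dimple is at (258,202), lined up with the held ball, so I'm going straight down.

Call:
send_rows --pt "0 0 0 0 0 12 0.2" --pt "0 0 0 0 0.5 12 0.2" --pt "0 0 0 0 0 12 0.2" --pt "0 0 0 0 0 12 0.2" --pt "0 0 0 0 0 10 0.2" --pt "0 0 0 0 0 3 0.2" --pt "0 0 0 0 0 2 0.2" --pt "0 0 0 0 0 1 0.2" --pt "0 0 0 0 0 0 0.2" --pt "0 0 0 0 0 0 0.2"

```text
t: 9.77
eef_pos: [583.3, 263.9, 1.7]
tcp_rot: [0.0, 3.141, 0.0]
contact_force: [-0.0, 0.7, -1.6]
gripper_width: 27.2
grasp_force: 39.6
```

Call:
send_rows --pt "0 0 0 1.2 2.5 0 0.2" --pt "0 0 0 0 0 1.5 0.2" --pt "0 0 0 0 0 1 0.2" --pt "0 0 0 0 0 0 0.2" --pt "0 0 0 0 0 0 0.2" --pt "0 0 0 0 0 0 0.2" --pt "0 0 0 0 0 0 0.2" --pt "0 0 0 0 0 0 0.2" --pt "0 0 0 0 0 0 0.2" --pt "0 0 0 0 0 0 0.2"

```text
t: 10.6
eef_pos: [582.5, 266.6, -0.7]
tcp_rot: [0.001, 3.14, 0.001]
contact_force: [3.0, 2.6, 4.1]
gripper_width: 27.1
grasp_force: 39.8
```

Light contact, so the ball is on the dimple's edge. I'll release it and lift.

Call:
send_rows --pt "0 0 0 -0.7 0.7 0 0.2" --pt "0 0 0 0 0 0 0.36" --pt "0 0 0 0 0 0 0.5" --pt "0 0 0 0 0 0 0.6" --pt "0 0 0 0 0 0 0.6" --pt "0 0 0 0 0 0 0.6" --pt "0 0 0 0 0 -12 0.6" --pt "0 0 0 0 0 -25 0.6" --pt "0 0 0 0 0 -35 0.7" --pt "0 0 0 0 0 -20 0.7"

```text
t: 11.43
eef_pos: [583.8, 267.4, 94.8]
tcp_rot: [0.0, 3.138, 0.001]
contact_force: [1.2, 1.0, -0.2]
gripper_width: 59.7
grasp_force: 0.0
```

Run:
```python
from meas import *
im=optics.camera('wrist')[:,:,::-1].copy(); s=robot.sense();c=cam('wrist'); print(s['eef_pos'],s['tcp_rot'])
p=proj(c,(582.3,267.5,33)); print(p); x,y=p.astype(int)
cv2.imwrite('pics/w8.png',im)
g=cv2.cvtColor(im,cv2.COLOR_BGR2GRAY); sub=g[y-40:y+40,x-40:x+40]
sat=cv2.cvtColor(im,cv2.COLOR_BGR2HSV)[y-40:y+40,x-40:x+40,1]; m=(sat<50).astype('uint8')
n,l,st,ce=cv2.connectedComponentsWithStats(m)
for i in range(1,n):
    if st[i,4]>100: print(st[i],ce[i]+[x-40,y-40])
```

```text
[586.46208281 268.1807817   99.15694697] [2.01116875e-04 3.13183020e+00 3.80032449e-03]
[256.13713074 186.13162281]
[ 24  30  34  33 866] [256.8187067 192.0334873]
```

Call:
send_rows --pt "0 0 0 1.2 -39.5 0 0.7" --pt "0 0 0 1.2 -39.5 0 0.7" --pt "0 0 0 1.2 -39.5 0 0.7" --pt "0 0 0 1.2 -39.5 0 0.7" --pt "0 0 0 1.2 -39.5 0 0.7" --pt "0 0 0 1.2 -39.5 0 0.7" --pt "0 0 0 1.2 -39.5 0 0.7" --pt "0 0 0 1.2 -39.5 0 0.7" --pt "0 0 0 1.2 -39.5 0 0.7" --pt "0 0 0 1.2 -39.5 0 0.7"

```text
t: 12.32
eef_pos: [570.1, -129.9, 91.7]
tcp_rot: [0.001, 3.141, -0.0]
contact_force: [0.5, -0.5, 0.2]
gripper_width: 59.5
grasp_force: 0.0
```

Call:
send_rows --pt "0 0 -6.43 0 0 0 0.7" --pt "0 0 -6.43 0 0 0 0.7" --pt "0 0 -6.43 0 0 0 0.7" --pt "0 0 -6.43 0 0 0 0.7" --pt "0 0 -6.43 0 0 0 0.7" --pt "0 0 -6.43 0 0 0 0.7" --pt "0 0 0 0 0 15 0.7" --pt "0 0 0 0 0 15 0.7" --pt "0 0 0 0 0 0 0.7" --pt "0 0 0 0 0 0 0.7"

```text
t: 13.15
eef_pos: [569.6, -127.7, 60.6]
tcp_rot: [1.037, -2.964, -0.002]
contact_force: [-0.3, 0.1, 0.3]
gripper_width: 59.9
grasp_force: 0.0
```

Run:
```python
from meas import *
s=robot.sense();c=cam('wrist'); im=optics.camera('wrist')[:,:,::-1].copy(); print(s['t'],s['eef_pos'],R.from_rotvec(s['tcp_rot']).as_matrix()[:,0])
u=np.array([np.cos(.674),np.sin(.674)])*45
for k in (-1,0,1): p=np.array([571,-127.5])+k*u; print(proj(c,(*p,15)).round()); cv2.circle(im,tuple(proj(c,(*p,15)).astype(int)),2,(0,0,255),-1)
t=optics.camera('top')[:,:,::-1]
cv2.imwrite('pics/w8.png',np.hstack([cv2.resize(im,(400,300)),cv2.resize(t[140:230,130:250],(400,300),interpolation=cv2.INTER_CUBIC)]))
```

```text
13.15 [ 569.62817789 -127.65164361   60.57930813] [-0.78198782 -0.6232931   0.00086687]
[256. 145.]
[256. 201.]
[256. 250.]
```

View pics/w8.png

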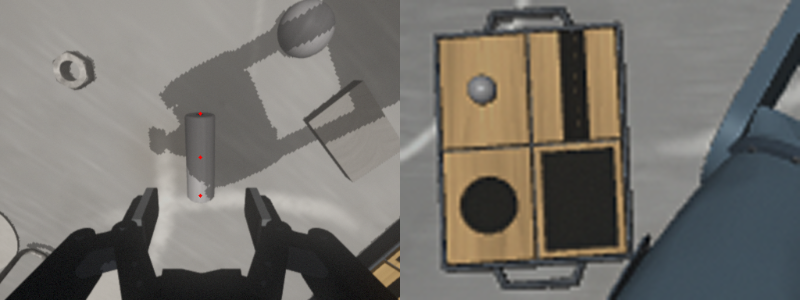

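The ball sits in the dimple at (482,89) in the right-hand crop. The pin runs straight between the fingers. Descending.

Call:
send_rows --pt "0 0 0 -1.5 0 15 0.7" --pt "0 0 0 0 0 15 0.7" --pt "0 0 0 0 0 15 0.7" --pt "0 0 0 0 0 15 0.7" --pt "0 0 0 0 0 12 0.7" --pt "0 0 0 0 0 6 0.7" --pt "0 0 0 0 0 3 0.7" --pt "0 0 0 0 0 2 0.7" --pt "0 0 0 0 0 2 0.7" --pt "0 0 0 0 0 0 0.7"

```text
t: 14.08
eef_pos: [571.9, -127.2, -23.8]
tcp_rot: [-1.037, 2.965, -0.001]
contact_force: [-0.3, -0.6, -0.5]
gripper_width: 59.9
grasp_force: 0.0
```

Call:
send_rows --pt "0 0 0 0 0 0 0.6" --pt "0 0 0 0 0 0 0.5" --pt "0 0 0 0 0 0 0.4" --pt "0 0 0 0 0 0 0.3" --pt "0 0 0 0 0 0 0.25" --pt "0 0 0 0 0 0 0.25" --pt "0 0 0 0 0 0 0.2" --pt "0 0 0 0 0 0 0.2" --pt "0 0 0 0 0 0 0.2" --pt "0 0 0 0 0 0 0.2" --grip_force 70

```text
t: 14.92
eef_pos: [571.9, -127.2, -23.4]
tcp_rot: [-1.037, 2.965, -0.001]
contact_force: [-1.4, 1.0, 5.6]
gripper_width: 27.7
grasp_force: 68.8
```

Call:
send_rows --pt "0 0 0 0 0 -5 0.2" --pt "0 0 0 0 0 -10 0.2" --pt "0 0 0 0 0 -15 0.2" --pt "0 0 0 0 0 -20 0.2" --pt "0 0 0 0 0 -20 0.2" --pt "0 0 0 0 0 -15 0.2" --pt "0 0 0 0 0 -10 0.2" --pt "0 0 0 0 0 0 0.2" --pt "0 0 0 0 0 0 0.2" --pt "0 0 0 0 0 0 0.2"

```text
t: 15.75
eef_pos: [570.6, -126.6, 69.7]
tcp_rot: [1.037, -2.964, -0.002]
contact_force: [-0.4, 0.3, -3.1]
gripper_width: 27.5
grasp_force: 69.3
```

Run:
```python
from meas import *
s=robot.sense();c=cam('wrist'); im=optics.camera('wrist')[:,:,::-1].copy(); print(s['t'],s['eef_pos'],s['contact_force'],s['grasp_force'],s['gripper_width'],s['wrist_torque'])
# held pin: rows of bright-gray along column through the middle, expected z offset from TCP 38.4
o=s['eef_pos']; u=R.from_rotvec(s['tcp_rot']).as_matrix()[:,0]
for k in(45,0,-45): print(proj(c,o+u*k+[0,0,38.4+0]).round())
g=cv2.cvtColor(im,cv2.COLOR_BGR2GRAY)
print('col',[int(x) for x in g[100:330:6,257]])
cv2.imwrite('pics/w9.png',im)
```

```text
15.75 [ 570.58622041 -126.63565674   69.6667842 ] [-0.40474774  0.3487946  -3.06417486] 69.33974504470825 27.50791371365672 [ 0.00120966  0.00645012 -0.03784222]
[257. 175.]
[257. 256.]
[257. 324.]
col [106, 108, 107, 105, 106, 105, 105, 106, 104, 104, 101, 102, 64, 76, 93, 110, 109, 109, 110, 108, 109, 110, 109, 109, 111, 110, 110, 107, 107, 110, 110, 109, 110, 109, 106, 109, 108, 109, 157]
```

The pin is held centred and level. I'll turn to the groove direction and go over the V block.

Call:
send_rows --pt "0 0 6.74 0 0 0 0.2" --pt "0 0 6.74 0 0 0 0.2" --pt "0 0 6.74 0 0 0 0.2" --pt "0 0 6.74 0 0 0 0.2" --pt "0 0 6.74 0 0 0 0.2" --pt "0 0 0 -3.0 20 0 0.2" --pt "0 0 0 -6 35 0 0.2" --pt "0 0 0 -6 40 0 0.2" --pt "0 0 0 -6 40 0 0.2" --pt "0 0 0 -6 40 0 0.2"

```text
t: 16.63
eef_pos: [582.5, 51.2, 69.3]
tcp_rot: [0.131, -3.136, -0.001]
contact_force: [0.7, -0.0, -3.6]
gripper_width: 27.8
grasp_force: 69.6
```

Call:
send_rows --pt "0 0 0 -6 40 0 0.2" --pt "0 0 0 -6 40 0 0.2" --pt "0 0 0 -4 27 0 0.2" --pt "0 0 0 -2 15.3 0 0.2" --pt "0 0 0 0 0 0 0.2" --pt "0 0 0 0 0 0 0.2" --pt "0 0 0 0 0 0 0.2" --pt "0 0 0 0 0 0 0.2" --pt "0 0 0 0 0 0 0.2" --pt "0 0 0 0 0 0 0.2"

```text
t: 17.47
eef_pos: [591.3, 171.9, 70.7]
tcp_rot: [0.131, -3.139, 0.0]
contact_force: [-0.2, -0.1, -3.1]
gripper_width: 27.5
grasp_force: 69.6
```

Run:
```python
from meas import *
s=robot.sense();c=cam('wrist'); im=optics.camera('wrist')[:,:,::-1].copy(); print(s['t'],s['eef_pos'],s['contact_force'],s['grasp_force'])
cv2.imwrite('pics/w10.png',im)
u=R.from_rotvec(s['tcp_rot']).as_matrix(); print(u[:,0])
V=im.max(2); 
for r in (140,150,160,168):
    row=V[r,200:320]<50; x=np.nonzero(row)[0]+200
    if len(x): print(r,x.min(),x.max(),len(x),[(u[:2,:2].T@(ray(c,e,r,24)-s['eef_pos'][:2])).round(1) for e in (x.min(),x.max())])
for k in(45,-45): print(proj(c,s['eef_pos']+u[:,0]*k+[0,0,38.4]).round())
g=cv2.cvtColor(im,cv2.COLOR_BGR2GRAY)
for r in(185,200,215): print([int(x) for x in g[r,216:304:4]])
print([int(x) for x in V[150,200:320:4]])
```

```text
17.4667 [591.28144106 171.92903804  70.70710334] [-0.18338698 -0.11435452 -3.12626779] 69.63025689125061
[-9.96539946e-01 -8.31149240e-02  2.12444702e-04]
140 242 275 33 [array([ 47.9, -11.3]), array([47.9, 13.5])]
150 243 275 31 [array([ 40.3, -10.7]), array([40.3, 13.7])]
160 244 275 30 [array([ 32.5, -10. ]), array([32.5, 13.8])]
168 244 275 4 [array([ 26.1, -10.1]), array([26.1, 14. ])]
[256. 176.]
[257. 324.]
[118, 123, 118, 86, 102, 108, 111, 111, 112, 112, 112, 115, 117, 112, 112, 112, 107, 106, 110, 120, 120, 113]
[122, 125, 122, 87, 100, 104, 112, 113, 117, 120, 120, 120, 125, 121, 116, 113, 109, 102, 116, 123, 123, 115]
[185, 189, 190, 119, 99, 107, 112, 116, 118, 121, 123, 121, 125, 118, 117, 115, 112, 102, 180, 187, 190, 180]
[136, 145, 204, 144, 138, 142, 139, 132, 136, 142, 128, 46, 43, 48, 41, 52, 41, 43, 44, 58, 147, 144, 137, 138, 140, 142, 131, 135, 141, 140]
```

Call:
send_rows --pt "0 0 0 0 1.5 15 0.2" --pt "0 0 0 0 0 15 0.2" --pt "0 0 0 0 0 15 0.2" --pt "0 0 0 0 0 14 0.2" --pt "0 0 0 0 0 8 0.2" --pt "0 0 0 0 0 4 0.2" --pt "0 0 0 0 0 2 0.2" --pt "0 0 0 0 0 0 0.2" --pt "0 0 0 0 0 0 0.2" --pt "0 0 0 0 0 0 0.2"

```text
t: 18.35
eef_pos: [591.9, 174.6, -1.3]
tcp_rot: [-0.133, 3.137, 0.0]
contact_force: [-0.0, 0.3, -2.9]
gripper_width: 27.5
grasp_force: 69.6
```

Call:
send_rows --pt "0 0 0 0 0 1.5 0.2" --pt "0 0 0 0 0 1.5 0.2" --pt "0 0 0 0 0 1 0.2" --pt "0 0 0 0 0 0 0.2" --pt "0 0 0 0 0 0 0.2" --pt "0 0 0 0 0 0 0.2" --pt "0 0 0 0 0 0 0.2" --pt "0 0 0 0 0 0 0.2" --pt "0 0 0 0 0 0 0.2" --pt "0 0 0 0 0 0 0.2"

```text
t: 19.18
eef_pos: [591.4, 174.3, -5.9]
tcp_rot: [-0.133, 3.138, -0.0]
contact_force: [-0.1, -3.4, 0.3]
gripper_width: 27.8
grasp_force: 70.2
```

Call:
send_rows --pt "0 0 0 0 -1 0 0.2" --pt "0 0 0 0 0 1 0.2" --pt "0 0 0 0 0 0 0.2" --pt "0 0 0 0 0 0 0.36" --pt "0 0 0 0 0 0 0.45" --pt "0 0 0 0 0 0 0.55" --pt "0 0 0 0 0 0 0.6" --pt "0 0 0 0 0 0 0.6" --pt "0 0 0 0 0 0 0.6" --pt "0 0 0 0 0 0 0.6"

```text
t: 20.02
eef_pos: [591.1, 173.5, -7.3]
tcp_rot: [0.133, -3.139, -0.0]
contact_force: [0.6, -0.2, -0.4]
gripper_width: 51.4
grasp_force: 0.0
```

Call:
send_rows --pt "0 0 0 0 0 -10 0.6" --pt "0 0 0 0 0 -20 0.6" --pt "0 0 0 0 0 -25 0.6" --pt "0 0 0 0 0 -25 0.6" --pt "0 0 0 0 0 -15 0.6" --pt "0 0 0 0 0 0 0.6" --pt "0 0 0 0 0 0 0.6" --pt "0 0 0 0 0 0 0.6" --pt "0 0 0 0 0 0 0.6" --pt "0 0 0 0 0 0 0.6"

```text
t: 20.85
eef_pos: [590.0, 173.4, 86.3]
tcp_rot: [0.133, -3.136, 0.0]
contact_force: [-0.2, -0.1, 0.1]
gripper_width: 51.4
grasp_force: 0.0
```

Run:
```python
from meas import *
s=robot.sense();c=cam('wrist'); im=optics.camera('wrist')[:,:,::-1].copy(); print(s['t'],s['eef_pos'])
cv2.imwrite('pics/w11.png',im); g=cv2.cvtColor(im,cv2.COLOR_BGR2HSV)
o=s['eef_pos']
for k in (45,0,-45):
  for dz in (31,): print(proj(c,(591-k*.9964,173.5-k*.0845,31)).round(1))
for r in (130,150,170,190,210): print(r,[int(x) for x in g[r,220:296:3,1]])
```

```text
20.85 [590.04587991 173.36816446  86.27709214]
[257.1 143.2]
[257.2 196.9]
[257.2 244.5]
130 [107, 115, 112, 115, 115, 118, 115, 72, 60, 65, 68, 71, 57, 83, 93, 49, 57, 65, 108, 119, 116, 114, 118, 116, 118, 115]
150 [113, 110, 109, 110, 118, 116, 80, 20, 15, 12, 9, 11, 9, 13, 13, 11, 9, 17, 24, 113, 112, 114, 118, 115, 114, 115]
170 [110, 117, 109, 110, 114, 116, 106, 19, 17, 14, 12, 13, 11, 11, 15, 16, 14, 15, 29, 113, 107, 112, 115, 112, 115, 114]
190 [109, 109, 112, 115, 109, 115, 107, 19, 20, 17, 13, 15, 17, 17, 17, 20, 12, 17, 37, 111, 115, 114, 118, 112, 115, 115]
210 [98, 98, 101, 102, 102, 104, 100, 32, 22, 20, 22, 17, 19, 21, 17, 18, 20, 20, 76, 100, 101, 100, 102, 100, 101, 103]
```

Call:
send_rows --pt "0 0 0 4.1 -39.6 0 0.8" --pt "0 0 0 4.1 -39.6 0 0.8" --pt "0 0 0 4.1 -39.6 0 0.9" --pt "0 0 0 4.1 -39.6 0 1" --pt "0 0 0 4.1 -39.6 0 1" --pt "0 0 0 4.1 -39.6 0 1" --pt "0 0 0 4.1 -39.6 0 1" --pt "0 0 0 4.1 -39.6 0 1" --pt "0 0 0 4.1 -39.6 0 1" --pt "0 0 0 4.1 -39.6 0 1"

```text
t: 21.73
eef_pos: [583.1, -226.3, 87.1]
tcp_rot: [0.133, -3.138, -0.001]
contact_force: [0.3, 0.1, -0.6]
gripper_width: 85.6
grasp_force: 0.0
```

Call:
send_rows --pt "0 0 0 4.1 -39.6 0 1" --pt "0 0 0 4.1 -39.6 0 1" --pt "0 0 0 4.1 -39.6 0 1" --pt "0 0 0 4.1 -39.6 0 1" --pt "0 0 0 0 0 0 1" --pt "0 0 0 0 0 0 1" --pt "0 0 0 0 0 0 1" --pt "0 0 0 0 0 0 1" --pt "0 0 0 0 0 0 1" --pt "0 0 0 0 0 0 1"

```text
t: 22.57
eef_pos: [581.3, -382.3, 87.8]
tcp_rot: [0.136, -3.139, -0.0]
contact_force: [0.2, -0.5, 0.3]
gripper_width: 85.7
grasp_force: 0.0
```

Run:
```python
from meas import *
s=robot.sense();c=cam('wrist'); im=optics.camera('wrist')[:,:,::-1].copy(); print(s['t'],s['eef_pos'],s['gripper_width'])
cv2.imwrite('pics/w12.png',im); p=proj(c,(580,-385,45)); print(p)
g=cv2.GaussianBlur(cv2.cvtColor(im,cv2.COLOR_BGR2GRAY),(3,3),0)
x,y=p.astype(int); sub=g[y-75:y+75,x-70:x+70]
cs,_=cv2.findContours(cv2.Canny(sub,50,120),cv2.RETR_LIST,cv2.CHAIN_APPROX_NONE)
for k in cs:
    if len(k)>40: e=cv2.fitEllipse(k); print(len(k),np.round(np.array(e[0])+[x-70,y-75],1),np.round(e[1],1),'->',ray(c,e[0][0]+x-70,e[0][1]+y-75,45).round(1))
for q in cv2.HoughCircles(sub,cv2.HOUGH_GRADIENT,1,5,param1=100,param2=15,minRadius=15,maxRadius=45)[0][:6]: print(q+[x-70,y-75,0],ray(c,q[0]+x-70,q[1]+y-75,45).round(1))
```

```text
22.5667 [ 581.29079295 -382.27477233   87.8479357 ] 85.74815751663571
[253.74652946 199.3149099 ]
157 [249.  203.9] [31.1 38.4] -> [ 584.3 -388.5]
341 [256.6 185.9] [ 68.3 110.9] -> [ 568.6 -383.7]
238 [251.1 183.8] [37.  44.1] -> [ 567.3 -388.1]
133 [144.2 124.1] [ 22.5 136.2] -> [ 528.6 -469.2]
[248.5        203.5         25.70000076] [ 583.9 -388.9]
[252.5        193.5         29.20000076] [ 575.2 -386.4]
[248.5 189.5  25. ] [ 572.2 -389.8]
[248.5 197.5  30. ] [ 578.8 -389.3]
[244.5 200.5  23.5] [ 581.6 -392.2]
[247.5        183.5         18.79999924] [ 567.3 -390.9]
```

Run:
```python
from meas import *
im=cv2.imread('pics/w12.png')
b=cv2.resize(im[115:265,170:330],(640,600),interpolation=cv2.INTER_CUBIC); cv2.imwrite('pics/w12c.png',b)
```

```text
(no output)
```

View pics/w12c.png

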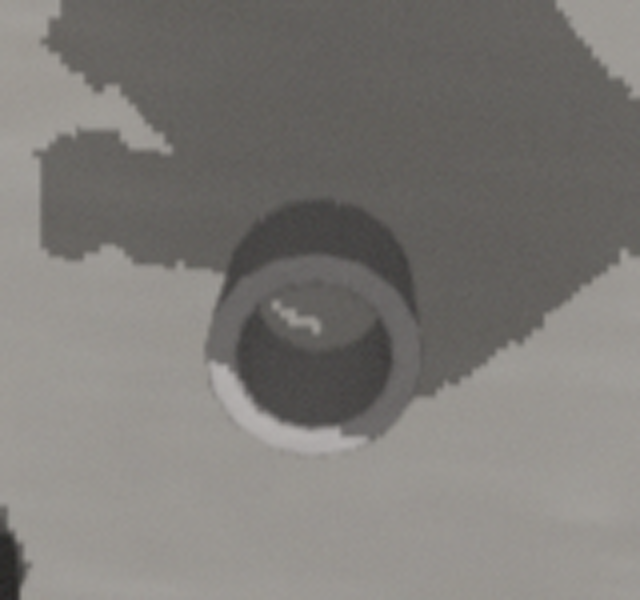

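Bush top ring is centred at picture pixel (248,203), giving (584,-389). I'll correct and descend.

Call:
send_rows --pt "0 0 0 -1.9 -6.9 0 1" --pt "0 0 0 0 0 15 1" --pt "0 0 0 0 0 20 1" --pt "0 0 0 0 0 20 1" --pt "0 0 0 0 0 20 1" --pt "0 0 0 0 0 15 1" --pt "0 0 0 0 0 8 1" --pt "0 0 0 0 0 4 1" --pt "0 0 0 0 0 0 1" --pt "0 0 0 0 0 0 1"

```text
t: 23.45
eef_pos: [583.9, -391.0, -13.5]
tcp_rot: [-0.133, 3.138, -0.001]
contact_force: [0.1, -0.6, 1.3]
gripper_width: 85.4
grasp_force: 0.0
```

Call:
send_rows --pt "0 0 0 0 0 0 0.85" --pt "0 0 0 0 0 0 0.7" --pt "0 0 0 0 0 0 0.6" --pt "0 0 0 0 0 0 0.5" --pt "0 0 0 0 0 0 0.45" --pt "0 0 0 0 0 0 0.4" --pt "0 0 0 0 0 0 0.35" --pt "0 0 0 0 0 0 0.35" --pt "0 0 0 0 0 0 0.35" --pt "0 0 0 0 0 0 0.35" --grip_force 60

```text
t: 24.28
eef_pos: [583.9, -391.0, -12.9]
tcp_rot: [-0.133, 3.138, -0.002]
contact_force: [-1.0, 1.9, 5.6]
gripper_width: 42.0
grasp_force: 60.8
```

Call:
send_rows --pt "0 0 0 0 0 -5 0.35" --pt "0 0 0 0 0 -15 0.35" --pt "0 0 0 0 0 -25 0.35" --pt "0 0 0 0 0 -30 0.35" --pt "0 0 0 0 0 -15 0.35" --pt "0 0 0 2 20 0 0.35" --pt "0 0 0 3.5 35 0 0.35" --pt "0 0 0 3.9 39 0 0.35" --pt "0 0 0 3.9 39 0 0.35" --pt "0 0 0 3.9 39 0 0.35"

```text
t: 25.12
eef_pos: [550.9, -219.0, 76.0]
tcp_rot: [-0.132, 3.139, 0.0]
contact_force: [0.5, 0.3, -1.8]
gripper_width: 41.9
grasp_force: 61.4
```

Call:
send_rows --pt "0 0 0 3.9 39 0 0.35" --pt "0 0 0 3.9 39 0 0.35" --pt "0 0 0 3.9 39 0 0.35" --pt "0 0 0 3.9 39 0 0.35" --pt "0 0 0 3.9 39 0 0.35" --pt "0 0 0 3.9 39 0 0.35" --pt "0 0 0 3.9 39 0 0.35" --pt "0 0 0 3.9 39 0 0.35" --pt "0 0 0 3.9 39 0 0.35" --pt "0 0 0 3.9 39 0 0.35"

```text
t: 25.95
eef_pos: [479.2, 166.5, 76.4]
tcp_rot: [-0.133, 3.138, 0.0]
contact_force: [1.3, -0.1, -3.0]
gripper_width: 42.1
grasp_force: 61.4
```

Call:
send_rows --pt "0 0 0 3.9 39 0 0.35" --pt "0 0 0 3.9 39 0 0.35" --pt "0 0 0 2 16 0 0.35" --pt "0 0 0 0 0 0 0.35" --pt "0 0 0 0 0 0 0.35" --pt "0 0 0 0 0 0 0.35" --pt "0 0 0 0 0 0 0.35" --pt "0 0 0 0 0 0 0.35" --pt "0 0 0 0 0 0 0.35" --pt "0 0 0 0 0 0 0.35"

```text
t: 26.78
eef_pos: [462.4, 256.8, 75.8]
tcp_rot: [-0.131, 3.139, -0.0]
contact_force: [0.6, 0.2, -2.6]
gripper_width: 41.6
grasp_force: 61.7
```

Run:
```python
from meas import *
s=robot.sense();c=cam('wrist'); im=optics.camera('wrist')[:,:,::-1].copy(); print(s['t'],s['eef_pos'],s['gripper_width'],s['contact_force'])
cv2.imwrite('pics/w13.png',im); p=proj(c,(463.3,256.8,24)); print(p)
V=im.max(2); x,y=p.astype(int)
n,l,st,ce=cv2.connectedComponentsWithStats((V[:260]<50).astype('uint8'))
for i in range(1,n):
    if st[i,4]>150: print(st[i],ce[i].round())
# bush top in hand predicted
q=s['eef_pos']+[0,0,35.4+22.5]; print(proj(c,q)); 
g=cv2.GaussianBlur(cv2.cvtColor(im,cv2.COLOR_BGR2GRAY),(3,3),0)
for k in cv2.HoughCircles(g,cv2.HOUGH_GRADIENT,1,8,param1=80,param2=20,minRadius=22,maxRadius=60)[0][:8]: print(k.round(1))
```

```text
26.7833 [462.37171407 256.81193346  75.81765286] 41.62956334900029 [ 0.61478649  0.18842013 -2.56022495]
[256.97857046 198.17355182]
[256.30231954 279.5449107 ]
[257.5 198.5  35.8]
[258.5 267.5  50.4]
[249.5 278.5  36.6]
[257.5 288.5  36.6]
[264.5 278.5  37.2]
[258.5 298.5  58.3]
[253.5 260.5  58.3]
[263.5 260.5  47.1]
```

Recess centre in the image (257.5,198.5) matches the prediction (257.0,198.2). Lowering.

Call:
send_rows --pt "0 0 0 -0.8 0 15 0.35" --pt "0 0 0 0 0 15 0.35" --pt "0 0 0 0 0 15 0.35" --pt "0 0 0 0 0 12 0.35" --pt "0 0 0 0 0 6 0.35" --pt "0 0 0 0 0 3 0.35" --pt "0 0 0 0 0 2 0.35" --pt "0 0 0 0 0 0 0.35" --pt "0 0 0 0 0 0 0.35" --pt "0 0 0 0 0 0 0.35"

```text
t: 27.67
eef_pos: [463.5, 257.9, 8.5]
tcp_rot: [-0.133, 3.137, 0.001]
contact_force: [-0.3, -0.6, -2.0]
gripper_width: 41.7
grasp_force: 61.7
```

Call:
send_rows --pt "0 0 0 0 0 1 0.35" --pt "0 0 0 0 0 0 0.35" --pt "0 0 0 0 0 0 0.35" --pt "0 0 0 0 0 0 0.5" --pt "0 0 0 0 0 0 0.6" --pt "0 0 0 0 0 0 0.68" --pt "0 0 0 0 0 0 0.68" --pt "0 0 0 0 0 0 0.68" --pt "0 0 0 0 0 0 0.68" --pt "0 0 0 0 0 0 0.68"

```text
t: 28.5
eef_pos: [463.0, 257.7, 6.9]
tcp_rot: [-0.133, 3.139, 0.0]
contact_force: [0.3, 0.2, 0.1]
gripper_width: 58.2
grasp_force: 0.0
```

Call:
send_rows --pt "0 0 0 0 0 -10 0.68" --pt "0 0 0 0 0 -25 0.7" --pt "0 0 0 0 0 -30 0.8" --pt "0 0 0 2 -15 -15 0.9" --pt "0 0 0 4.5 -39 0 1" --pt "0 0 0 4.5 -39 0 1" --pt "0 0 0 4.5 -39 0 1" --pt "0 0 0 4.5 -39 0 1" --pt "0 0 0 4.5 -39 0 1" --pt "0 0 0 4.5 -39 0 1"

```text
t: 29.33
eef_pos: [454.9, 5.3, 87.8]
tcp_rot: [-0.134, 3.137, -0.001]
contact_force: [1.7, -0.2, -0.4]
gripper_width: 85.3
grasp_force: 0.0
```

Call:
send_rows --pt "0 0 0 2 -24.4 0 1" --pt "0 0 6.82 0 0 0 1" --pt "0 0 6.82 0 0 0 1" --pt "0 0 6.82 0 0 0 1" --pt "0 0 6.82 0 0 0 1" --pt "0 0 6.82 0 0 0 1" --pt "0 0 6.82 0 0 0 1" --pt "0 0 6.82 0 0 0 1" --pt "0 0 6.82 0 0 0 1" --pt "0 0 6.82 0 0 0 1"

```text
t: 30.17
eef_pos: [455.3, -17.5, 87.6]
tcp_rot: [1.495, 2.762, 0.0]
contact_force: [1.0, -0.2, 0.1]
gripper_width: 85.2
grasp_force: 0.0
```

Call:
send_rows --pt "0 0 6.82 0 0 0 1" --pt "0 0 6.82 0 0 0 1" --pt "0 0 6.82 0 0 0 1" --pt "0 0 6.82 0 0 0 1" --pt "0 0 6.82 0 0 0 1" --pt "0 0 6.82 0 0 0 1" --pt "0 0 0 0 0 0 1" --pt "0 0 0 0 0 0 1" --pt "0 0 0 0 0 0 1" --pt "0 0 0 0 0 0 1"

```text
t: 31.0
eef_pos: [455.2, -17.4, 87.0]
tcp_rot: [2.358, 2.075, 0.0]
contact_force: [-0.0, -0.2, -0.6]
gripper_width: 85.7
grasp_force: 0.0
```

Run:
```python
from meas import *
s=robot.sense();c=cam('wrist'); im=optics.camera('wrist')[:,:,::-1].copy(); print(s['t'],s['eef_pos'],s['gripper_width'],s['joints'].round(2))
u=R.from_rotvec(s['tcp_rot']).as_matrix(); print(np.degrees(np.arctan2(u[1,0],u[0,0])))
cv2.imwrite('pics/w14.png',im)
a=np.radians(82.5); l=np.array([np.cos(a),np.sin(a)]); w=np.array([-l[1],l[0]])
for i,j in((1,1),(1,-1),(-1,-1),(-1,1)): print(proj(c,(*(np.array([455.5,-17.5])+44*i*l+30*j*w),14)).round(1))
# edges
g=cv2.GaussianBlur(cv2.cvtColor(im,cv2.COLOR_BGR2GRAY),(3,3),0)
ls=cv2.HoughLinesP(cv2.Canny(g[60:300],25,70),1,np.pi/360,25,minLineLength=35,maxLineGap=8)
for q in sorted(ls[:,0].tolist(),key=lambda q:-np.hypot(q[2]-q[0],q[3]-q[1]))[:16]: print(q[0],q[1]+60,q[2],q[3]+60)
```

```text
31.0 [455.1997274  -17.4215941   87.03106429] 85.70965127635769 [-0.3   0.05  2.    0.    1.09 -0.17]
82.69656906405989
[222.4 140.1]
[293.5 140.3]
[289.4 233.6]
[225.8 233.5]
18 60 75 221
28 92 174 115
29 93 172 115
88 210 176 223
5 273 74 222
11 284 96 274
5 271 74 221
86 124 170 137
12 281 95 272
79 229 104 298
87 227 159 238
85 124 86 196
188 113 256 125
226 141 293 144
141 295 171 240
226 138 283 140
```

The plate's near edge, at row about 141, agrees with the prediction. Descending to grasp.

Call:
send_rows --pt "0 0 0 0 0 15 1" --pt "0 0 0 0 0 20 0.95" --pt "0 0 0 0 0 20 0.95" --pt "0 0 0 0 0 20 0.95" --pt "0 0 0 0 0 15 0.95" --pt "0 0 0 0 0 10 0.95" --pt "0 0 0 0 0 6 0.95" --pt "0 0 0 0 0 3 0.95" --pt "0 0 0 0 0 3 0.95" --pt "0 0 0 0 0 0 0.95"

```text
t: 31.88
eef_pos: [455.4, -17.5, -25.1]
tcp_rot: [2.36, 2.073, 0.0]
contact_force: [1.0, 0.5, -0.2]
gripper_width: 80.9
grasp_force: 0.0
```

Call:
send_rows --pt "0 0 0 0 0 2 0.95" --pt "0 0 0 0 0 0 0.9" --pt "0 0 0 0 0 0 0.85" --pt "0 0 0 0 0 0 0.8" --pt "0 0 0 0 0 0 0.75" --pt "0 0 0 0 0 0 0.7" --pt "0 0 0 0 0 0 0.65" --pt "0 0 0 0 0 0 0.6" --pt "0 0 0 0 0 0 0.55" --pt "0 0 0 0 0 0 0.55"

```text
t: 32.72
eef_pos: [455.3, -17.4, -26.2]
tcp_rot: [-2.361, -2.072, 0.0]
contact_force: [-4.8, 1.1, 12.4]
gripper_width: 57.6
grasp_force: 61.0
```

Call:
send_rows --pt "0 0 0 0 0 -3 0.55" --pt "0 0 0 0 0 -8 0.55" --pt "0 0 0 0 0 -15 0.55" --pt "0 0 0 0 0 -20 0.55" --pt "0 0 0 0 0 -20 0.55" --pt "0 0 0 0 0 -20 0.55" --pt "0 0 0 0 0 -10 0.55" --pt "0 0 0 0 0 0 0.55" --pt "0 0 0 0 0 0 0.55" --pt "0 0 0 0 0 0 0.55"

```text
t: 33.55
eef_pos: [454.0, -17.1, 67.6]
tcp_rot: [-2.36, -2.071, 0.002]
contact_force: [-0.1, 0.3, -4.3]
gripper_width: 57.5
grasp_force: 65.3
```

Run:
```python
from meas import *
s=robot.sense();c=cam('wrist'); im=optics.camera('wrist')[:,:,::-1].copy(); print(s['t'],s['eef_pos'],s['gripper_width'],s['contact_force'],s['wrist_torque'],s['grasp_force'])
u=R.from_rotvec(s['tcp_rot']).as_matrix()
cv2.imwrite('pics/w15.png',im)
for z in (26+14,26):
  for i,j in((1,1),(1,-1),(-1,-1),(-1,1)): print(z,proj(c,s['eef_pos']+u[:,0]*44*i+u[:,1]*30*j+[0,0,z]).round(1))
g=cv2.GaussianBlur(cv2.cvtColor(im,cv2.COLOR_BGR2GRAY),(3,3),0)
ls=cv2.HoughLinesP(cv2.Canny(g[120:330,150:370],25,70),1,np.pi/360,25,minLineLength=30,maxLineGap=8)
for q in sorted(ls[:,0].tolist(),key=lambda q:-np.hypot(q[2]-q[0],q[3]-q[1]))[:12]: print(q[0]+150,q[1]+120,q[2]+150,q[3]+120)
```

```text
33.55 [453.98843183 -17.09484339  67.58054569] 57.491902506020054 [-0.10731055  0.29840489 -4.32097463] [ 0.01924641 -0.02341059  0.00103925] 65.26758503365272
40 [320.1 180.1]
40 [194.5 180.1]
40 [205.4 325.7]
40 [309.3 325.6]
26 [314.7 172.1]
26 [200.  172.1]
26 [209.2 308.4]
26 [305.6 308.4]
200 181 321 185
204 173 288 176
203 326 269 328
314 231 334 288
180 288 198 240
311 274 324 323
191 322 204 274
171 281 189 240
311 277 315 233
327 241 344 281
202 323 202 282
226 120 265 130
```

Plate held level, its top edge at (200,181)–(321,185) as predicted. I'll rotate and carry it to the recess.

Call:
send_rows --pt "0 0 7.08 0 0 0 0.55" --pt "0 0 7.08 0 0 0 0.55" --pt "0 0 7.08 0 0 0 0.55" --pt "0 0 7.08 0 0 0 0.55" --pt "0 0 7.08 0 0 0 0.55" --pt "0 0 7.08 0 0 0 0.55" --pt "0 0 7.08 0 0 0 0.55" --pt "0 0 7.08 0 0 0 0.55" --pt "0 0 7.08 0 0 0 0.55" --pt "0 0 7.08 0 0 0 0.55"

```text
t: 34.43
eef_pos: [454.0, -17.1, 67.3]
tcp_rot: [-3.125, -0.312, 0.004]
contact_force: [0.6, -1.0, -4.6]
gripper_width: 57.7
grasp_force: 65.3
```

Call:
send_rows --pt "0 0 7.05 0 0 0 0.55" --pt "0 0 0 4 -20 0 0.55" --pt "0 0 0 6 -35 0 0.55" --pt "0 0 0 6 -35 0 0.55" --pt "0 0 0 6 -35 0 0.55" --pt "0 0 0 6 -33.5 0 0.55" --pt "0 0 0 4.2 -20 0 0.55" --pt "0 0 0 0 0 0 0.55" --pt "0 0 0 0 0 0 0.55" --pt "0 0 0 0 0 0 0.55"

```text
t: 35.27
eef_pos: [471.6, 162.6, 67.6]
tcp_rot: [3.138, 0.13, -0.004]
contact_force: [0.1, -1.6, -3.9]
gripper_width: 57.5
grasp_force: 65.6
```

Run:
```python
from meas import *
s=robot.sense();c=cam('wrist'); im=optics.camera('wrist')[:,:,::-1].copy(); print(s['t'],s['eef_pos'],s['gripper_width'],s['contact_force'],s['grasp_force'])
u=R.from_rotvec(s['tcp_rot']).as_matrix(); print(np.degrees(np.arctan2(u[1,0],u[0,0])))
cv2.imwrite('pics/w16.png',im); V=im.max(2)
a=np.radians(4.85); l=np.array([np.cos(a),np.sin(a)]); w=np.array([-l[1],l[0]])
for i,j in((1,1),(1,-1)): print(proj(c,(*(np.array([471.5,163.3])+52*i*l+38*j*w),24)).round(1))
for r in (140,148,156,164):
    x=np.nonzero(V[r,150:370]<48)[0]+150
    if len(x): print(r,x.min(),x.max(),len(x),ray(c,x.min(),r,24).round(1),ray(c,x.max(),r,24).round(1))
y=np.nonzero(V[60:190,257]<48)[0]+60; print(y.min(),y.max(),ray(c,257,y.min(),24))
```

```text
35.2667 [471.55330186 162.6292224   67.6050339 ] 57.51294877427132 [ 0.11303177 -1.56631386 -3.89192807] 65.61134792260418
4.73175893102633
[205.7 135.7]
[308.6 135.4]
164 253 279 6 [501.6 169.1] [503.2 149.3]
162 162 [503.36218077 166.18474906]
```

Run:
```python
from h import *
im=cv2.imread('pics/w16.png'); V=im.max(2)
print([int(x) for x in V[110:180:2,240]]); 
for r in(145,155,165): print(r,[int(x) for x in V[r,180:336:4]])
```

```text
[75, 73, 76, 73, 71, 73, 98, 108, 117, 200, 202, 202, 184, 77, 67, 69, 70, 65, 68, 67, 68, 66, 63, 59, 55, 55, 54, 53, 53, 54, 48, 52, 61, 76, 81]
145 [198, 196, 202, 143, 116, 197, 201, 106, 75, 72, 73, 71, 69, 67, 66, 68, 65, 65, 66, 64, 65, 67, 64, 66, 64, 67, 65, 69, 66, 70, 68, 70, 121, 201, 202, 89, 103, 177, 177]
155 [198, 196, 198, 197, 104, 196, 204, 116, 74, 71, 58, 66, 60, 59, 65, 63, 64, 61, 63, 63, 60, 62, 62, 57, 63, 61, 63, 67, 63, 65, 66, 68, 161, 199, 198, 96, 107, 172, 172]
165 [197, 194, 196, 200, 89, 194, 202, 125, 72, 69, 65, 58, 57, 51, 52, 51, 49, 55, 52, 49, 50, 53, 49, 50, 53, 51, 51, 54, 53, 59, 64, 70, 134, 199, 194, 99, 146, 181, 181]
```

Recess edges (near row 136, columns 208–308) agree with the target. Lowering.

Call:
send_rows --pt "0 0 0 0 0 15 0.55" --pt "0 0 0 0 0 15 0.55" --pt "0 0 0 0 0 15 0.55" --pt "0 0 0 0 0 12 0.55" --pt "0 0 0 0 0 8 0.55" --pt "0 0 0 0 0 4 0.55" --pt "0 0 0 0 0 2 0.55" --pt "0 0 0 0 0 0 0.55" --pt "0 0 0 0 0 0 0.55" --pt "0 0 0 0 0 0 0.55"

```text
t: 36.15
eef_pos: [473.3, 163.1, -1.5]
tcp_rot: [-3.139, -0.129, -0.002]
contact_force: [-0.4, 0.3, -5.3]
gripper_width: 57.6
grasp_force: 65.6
```

Call:
send_rows --pt "0 0 0 0 0 1 0.55" --pt "0 0 0 0 0 1 0.55" --pt "0 0 0 0 0 0 0.55" --pt "0 0 0 0 0 0 0.55" --pt "0 0 0 0 0 0 0.55" --pt "0 0 0 0 0 0 0.55" --pt "0 0 0 0 0 0 0.55" --pt "0 0 0 0 0 0 0.55" --pt "0 0 0 0 0 0 0.55" --pt "0 0 0 0 0 0 0.55"

```text
t: 36.98
eef_pos: [472.6, 163.1, -4.2]
tcp_rot: [-3.139, -0.129, -0.0]
contact_force: [0.4, -0.4, -5.0]
gripper_width: 57.3
grasp_force: 65.6
```

Call:
send_rows --pt "0 0 0 0 0 1 0.55" --pt "0 0 0 0 0 1 0.55" --pt "0 0 0 0 0 0.7 0.55" --pt "0 0 0 0 0 0 0.55" --pt "0 0 0 0 0 0 0.55" --pt "0 0 0 0 0 0 0.6" --pt "0 0 0 0 0 0 0.7" --pt "0 0 0 0 0 0 0.8" --pt "0 0 0 0 0 0 0.85" --pt "0 0 0 0 0 0 0.85"

```text
t: 37.82
eef_pos: [473.3, 163.2, -6.4]
tcp_rot: [-3.139, -0.129, -0.002]
contact_force: [-0.9, -0.5, 0.6]
gripper_width: 72.7
grasp_force: 0.0
```

Call:
send_rows --pt "0 0 0 0 0 0 0.85" --pt "0 0 0 0 0 -10 0.85" --pt "0 0 0 0 0 -25 0.85" --pt "0 0 0 0 0 -35 0.85" --pt "0 0 0 0 0 -40 0.85" --pt "0 0 0 0 0 -40 0.85" --pt "0 0 0 -15 25 -30 0.85" --pt "0 0 0 -15 39 0 0.85" --pt "0 0 0 -15 35 0 0.85" --pt "0 0 0 0 0 0 0.85"

```text
t: 38.65
eef_pos: [435.0, 56.4, 174.5]
tcp_rot: [3.136, 0.123, 0.002]
contact_force: [0.5, -0.5, -0.1]
gripper_width: 72.4
grasp_force: 0.0
```

Call:
send_rows --pt "0 0 0 -10 39 0 0.85" --pt "0 0 0 -10 39 0 0.85" --pt "0 0 0 -10 39 0 0.85" --pt "0 0 0 -10 39 0 0.85" --pt "0 0 0 -10 39 0 0.85" --pt "0 0 0 -10 39 0 0.85" --pt "0 0 0 -10 39 0 0.85" --pt "0 0 0 0 0 0 0.85" --pt "0 0 0 0 0 0 0.85" --pt "0 0 0 0 0 0 0.85"

```text
t: 39.48
eef_pos: [388.5, -216.3, 173.1]
tcp_rot: [-3.138, -0.128, -0.0]
contact_force: [-0.0, 0.5, -0.1]
gripper_width: 72.5
grasp_force: 0.0
```

Run:
```python
from meas import *
s=robot.sense(); print(s['t'],s['eef_pos'],s['contact_force'])
t=optics.camera('top')[:,:,::-1].copy(); cv2.imwrite('pics/top9.png',t); c=cam('top'); t0=cv2.imread('pics/top0.png')
# tray differences vs start: part outlines
d=cv2.absdiff(t,t0).max(2)
m=np.zeros_like(d); m[146:224,139:201]=(d[146:224,139:201]>25)
n,l,st,ce=cv2.connectedComponentsWithStats(m.astype('uint8'))
for i in range(1,n):
    if st[i,4]>15: print(st[i],ce[i].round(1),[ray(c,*ce[i],z).round(1) for z in(33,45)])
for nm,p in [('ball',(582.5,267,33)),('pin',(591,173.3,35)),('bush',(463.3,257,64)),('plate',(471.5,163,33))]: print(nm,proj(c,p).round(1))
for nm,(x0,y0,x1,y1) in {'big':(255,203,283,226),'step':(335,195,356,230)}.items(): print(nm,'max/mean diff',d[y0:y1,x0:x1].max(),d[y0:y1,x0:x1].mean())
w=cam('wrist')
```

```text
39.4833 [ 388.4624945 -216.3195838  173.1483582] [-0.00491798  0.53139696 -0.05096467]
[177 151  10  28 225] [181.2 164.5] [array([590. , 172.8]), array([587.7, 170.6])]
[150 162   9  10  64] [154.  166.5] [array([581.2, 266.4]), array([579. , 263.5])]
[174 187  18  26 465] [182.5 199.4] [array([468.8, 163.7]), array([467.5, 161.6])]
[147 194  14  13  81] [152.9 200.1] [array([464.6, 264.9]), array([463.4, 262. ])]
ball [153.9 166.2]
pin [180.9 164.1]
bush [153.  199.5]
plate [182.7 198.6]
big max/mean diff 101 21.214285714285715
step max/mean diff 99 16.10612244897959
```

All four parts show at their expected pixels. Handing in.

```bash
python3 -c "
from workcell import robot
print(robot.sign_off())"
```

```text
the job is handed in; nothing more can be done
None
```

I placed the ball, pin, bush and plate in their nests and handed the job in at about 39.5 s. The final top view shows each within about 1 px (3–4 mm) of its target; the larger ball and stepped pin weren't touched, though the arm kept me from re-checking their positions.

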